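# Sweep the loose brass clasps into the catch tray

### The arm

A 6-joint arm with a two-finger parallel gripper is mounted at the origin on the work surface. World frame = base frame: x ahead of the robot, y to its left, z up, the work surface at z = 0. Lengths are in m, angles in rad, forces in N, time in s.
With the tool pointing down it reaches from about 0.35 to 0.975 m from the base axis. Payload 4.9 kg.
Tool frame: the origin (TCP) lies on the centre line of the jaws, within the pads' length; the fingertips stand manip.tcp_to_tips ahead of it and the grasp point (between the pads) lies 11 mm behind it (manip.tcp_to_tips is the distance from the TCP to the fingertips, in m); x points along the fingers, y is the direction in which the jaws open and shut, and the axes are right-handed (so a half turn about x gives the same grasp; the last joint's range is limited). The gripper opens to 85 mm and grips with 20 to 120 N. Pads are 22 mm wide; open, the fingers measure 114 mm over their backs; the gripper's body (76 mm by 85 mm) begins 54 mm behind the grasp point. The pads swing forward as they close: fully open they stand 13 mm farther back than shut.
Start: joints at [-1.286, 0.053, 1.613, -0, 1.476, -0.119], TCP at [0.246, -0.575, 0.239] pointing down, gripper open.
Joint ranges: [-3.01, 3.01], [-1.01, 2.22], [0.06, 2.58], [-1.02, 4.17], [0.09, 2.62], [-3.14, 3.14]. Speed limits (rad/s): [2.57, 2.57, 3.14, 3.14, 3.14, 3.14].

### API

Orientations are given as a unit quaternion [w, x, y, z].
In Python, from plant import status, imaging, workorder, manip gives the robot as it stands.
- The arm moves only by the tool carry_out, never from a script. Its argument "moves" is one flat list of numbers, 5 for each row, row after row: the opening, from 0 (shut) to 1 (fully open), then the shift along the tool's x, y, z in cm, then the turn about the tool's x in rad. In form: [claw, tx, ty, tz, twist, claw, tx, ty, tz, twist, ...]. A call has 1 to 12 rows; each row is the pose to reach, as a shift and turn from the pose commanded when the call began, along the tool's axes at that moment; what a row does not reach only later rows make up. A row lasts 1/12 s, in which the tool goes at most 41.7 mm and 7.16 degrees, less where a joint would pass 70% of its speed; a pose out of reach is approached as far as the arm can. A call with a gripper value outside its range is refused whole. The fingers move at their own pace and stop on an object; the grip force is fixed at half the most. Time passes only in rows, so rows that repeat a pose let the fingers close. It gives the time, the measured TCP pose, the force and the opening at its end, in the units of the state.
- status.state(): the state, without advancing time (a new reading comes with each control period).
- imaging.grab_frame(name): name is "scene" or "top"; returns the picture (400x640x3 uint8, red, green, blue); there is no depth.
- imaging.camera_info(name): a dict with "K" (3x3 intrinsics, pixels), "dist" ([k1, k2, p1, p2, k3] as OpenCV has them; the pictures are not rectified), "R" (3x3) and "t" (3): a world point X has camera coordinates R X + t. Camera axes: x right, y down, z forward; pixel columns grow to the right and rows downward; lengths in m; the calibration is good to about 2 mm. A picture is of the moment at which its call begins. camera_info takes no time and is no camera call.
- workorder.job_done(): hands the job in, once; it reports no verdict.
The state is a dict: "time": time; "joint_pos": joint angles; "joint_vel": joint speeds; "joint_efforts": joint torques, N m; "tool_pos": TCP position; "tool_rot": TCP orientation; "contact_force": force on the tool from outside, world axes, zero at the start; "ft_torque": the same for the moment, N m; "gripper_width": opening from 0.0 (shut) to 1.0 (fully open).
Only numpy, scipy, OpenCV 4.12 (cv2) and the standard library are available. Lean on these libraries where they do the work, as an engineer would, in place of code of your own. Each camera call takes 0.05 s, during which the arm holds its last target.

### The job

Clear the cutting mat: with the closed fingers, sweep the three brass clasps along the bench and in through the open side of the wooden catch tray, so that each lies flat and wholly inside it. Push them steadily along the surface: do not pick any of them up, flip them or flick them. Leave the thread spool, the paint pot and the wooden slicker standing where they are.

Things in the scene. Friction and masses are not known exactly. Their poses are not given: they have to be found in the camera images.
- clasp_a: A round brass turn-lock bag clasp lying flat on the bench: a solid disc 32 mm across and 10 mm thick with a small bar (18 x 6 x 8 mm) standing on top, 18 mm high overall, about 30 to 65 g. Origin: centre of the underside, z up along the disc's axis. It slides when pushed at the rim. It starts furthest from the tray of the three.
- clasp_b: A round brass turn-lock bag clasp lying flat on the bench: a solid disc 32 mm across and 10 mm thick with a small bar (18 x 6 x 8 mm) standing on top, 18 mm high overall, about 30 to 65 g. Origin: centre of the underside, z up along the disc's axis. It slides when pushed at the rim. It starts between the other two.
- clasp_c: A round brass turn-lock bag clasp lying flat on the bench: a solid disc 32 mm across and 10 mm thick with a small bar (18 x 6 x 8 mm) standing on top, 18 mm high overall, about 30 to 65 g. Origin: centre of the underside, z up along the disc's axis. It slides when pushed at the rim. It starts nearest the tray.
- tray: The catch tray, to the robot's left, fixed to the bench: three light wooden walls 12 mm thick and 28 mm high round a grey floor that is level with the bench (no lip to cross). Inside it is 180 mm wide (own x, -90 to +90 mm) and 120 mm deep (own y, -60 to +60 mm). The open side is at own y = -60 mm and faces the clasps; the back wall is at own y = +60 mm. Origin: centre of the floor, at bench height.
- spool: Bystander: a teal thread spool with white ends standing upright, 32 mm across, 52 mm high, light. Origin: centre of the underside.
- pot: Bystander: a small orange edge-paint pot with a white lid, closed, 52 mm across, 60 mm high. Origin: centre of the underside.
- slicker: Bystander: a turned dark wooden edge slicker standing upright, 36 mm across, 58 mm high. Origin: centre of the underside.

How it is judged:
By the outcome, as a careful person would: the job done as asked, in the order asked, and still so for the second after the job is handed in, with the robot touching nothing.
It also fails if it takes over 59 s, if anything falls off the work surface, if the arm or the gripper's body presses on something with over 40 N, if the wrist force passes 120 N, or if a joint passes its speed limit or range.

## Working session

There is one attempt and no reset: what is moved stays moved. The work goes in short steps, Python scripts to look and compute and a tool call to move; the robot and the scene stay as the last step left them, time stands still between calls to the robot, and variables do not carry over. Pictures are saved under pics/ and viewed, and the job is handed in when it is done.

Besides the shell and the picture viewer there is one more tool, called after ">>>" in YAML: its name, and indented under it one key for each argument. carry_out: Moves the arm, as the interface text tells. Its arguments: {"type":"object","properties":{"moves":{"type":"array","items":{"type":"number"}}},"required":["moves"]}

```bash
mkdir -p pics; ls
python3 - <<'E'
from plant import status, imaging, workorder, manip
import cv2
s=status.state();print(s)
print(manip.tcp_to_tips)
for n in("scene","top"):
    im=imaging.grab_frame(n);cv2.imwrite(f"pics/{n}0.png",im[:,:,::-1]);print(n,imaging.camera_info(n))
E
```

```text
pics
{'time': 0.0, 'joint_pos': array([-1.28600337e+00,  5.33481277e-02,  1.61424755e+00, -3.52057259e-05,
        1.47603417e+00, -1.19001395e-01]), 'joint_vel': array([ 3.79740002e-05, -6.48274803e-04, -1.88688107e-03, -1.55096198e-03,
       -6.41038140e-04,  5.96305060e-04]), 'joint_efforts': array([-3.87090504e-04, -3.93686986e+01, -3.70177853e+01, -2.86489876e-04,
        7.02702440e-03, -1.02645845e-05]), 'tool_pos': array([ 0.2453907 , -0.574162  ,  0.23809617]), 'tool_rot': array([-0.14107927, -0.69267138, -0.14251279,  0.69281535]), 'contact_force': array([0.39292314, 0.28782274, 0.32184497]), 'ft_torque': array([-0.00309229,  0.03504719,  0.01018452]), 'gripper_width': 1.0009706546014692}
0.008
scene {'K': array([[405.32055002,   0.        , 317.76149212],
       [  0.        , 405.32055002, 197.04270918],
       [  0.        ,   0.        ,   1.        ]]), 'dist': array([-0.00313918,  0.        ,  0.        ,  0.        ,  0.        ]), 'R': array([[ 0.15187103,  0.98828556, -0.01506138],
       [ 0.6784422 , -0.1153143 , -0.72554724],
       [-0.71878465,  0.09997133, -0.68800753]]), 't': array([-0.04815364, -0.35180454,  1.38920955])}
top {'K': array([[449.67515634,   0.        , 323.19149036],
       [  0.        , 449.67515634, 203.25704251],
       [  0.        ,   0.        ,   1.        ]]), 'dist': array([-0.05182522,  0.        ,  0.        ,  0.        ,  0.        ]), 'R': array([[ 0.01754554, -0.99948717,  0.02678703],
       [-0.99705843, -0.01948953, -0.07412588],
       [ 0.07460993, -0.02540765, -0.99688907]]), 't': array([-0.06386499,  0.570316  ,  0.89683998])}
```

View pics/scene0.png

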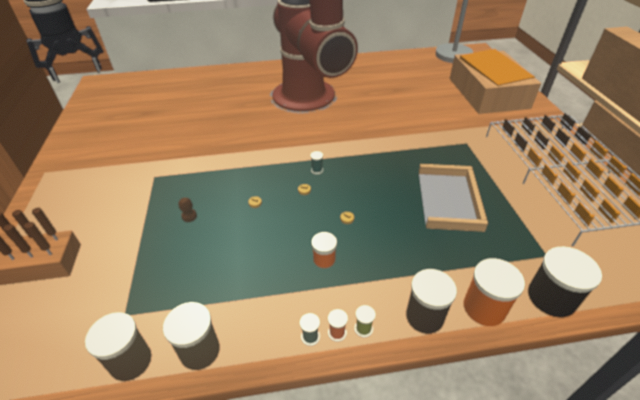

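View pics/top0.png

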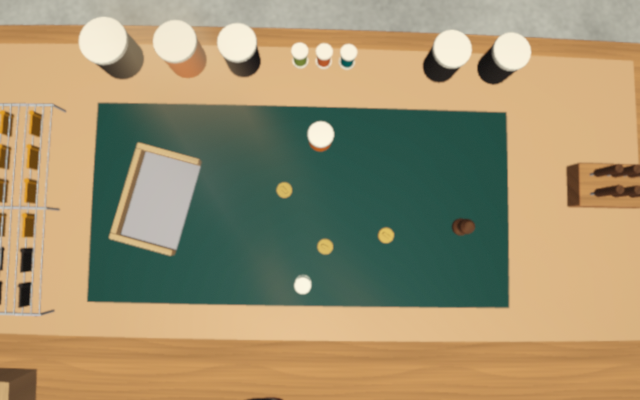

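The top view shows clasps at about (386,235) a, (325,246) b and (284,190) c. The tray is at about (160,200) with its open side to the right, the spool at (303,285), the pot at (320,135) and the slicker at (463,227).

```bash
cat > h.py <<'E'
from plant import status, imaging, workorder, manip
import cv2, numpy as np
def ray(n,px):
    c=imaging.camera_info(n);K,d,R,t=c["K"],c["dist"],c["R"],c["t"]
    u=cv2.undistortPoints(np.array(px,float).reshape(-1,1,2),K,d).reshape(-1,2)
    return -R.T@t,(R.T@np.c_[u,np.ones(len(u))].T).T
def plane(n,px,z):
    o,d=ray(n,px);return o+d*((z-o[2])/d[:,2])[:,None]
def blobs(im,lo,hi,amin=30,roi=None):
    h=cv2.cvtColor(im,cv2.COLOR_RGB2HSV);m=cv2.inRange(h,np.array(lo),np.array(hi))
    if roi: k=np.zeros_like(m);x0,y0,x1,y1=roi;k[y0:y1,x0:x1]=255;m&=k
    n,l,s,c=cv2.connectedComponentsWithStats(m)
    return [(c[i].round(1),s[i]) for i in range(1,n) if s[i,4]>=amin],l
def brass(im): return blobs(im,(18,110,90),(32,255,255),40,(100,105,507,300))[0]
E
python3 - <<'E'
from h import *
im=cv2.imread("pics/top0.png")[:,:,::-1].copy()
h=cv2.cvtColor(im,cv2.COLOR_RGB2HSV)
for p in((284,185),(325,242),(150,150),(160,200),(320,130),(303,285),(463,227),(130,200)):print(p,h[p[1],p[0]])
for c,s in brass(im): print(c,s,plane("top",[c],.011).round(4))
sc=cv2.imread("pics/scene0.png")[:,:,::-1].copy()
for c,s in blobs(sc,(18,110,90),(32,255,255),20,(230,170,370,230))[0]: print("scene",c,s,plane("scene",[c],.011).round(4))
# tray floor grey
b,l=blobs(im,(0,0,100),(180,45,255),500,(100,130,215,260))
for c,s in b: print("floor",c,s)
m=cv2.inRange(h,np.array((0,0,100)),np.array((180,45,255)));m[:130]=0;m[260:]=0;m[:,:100]=0;m[:,215:]=0
cn=max(cv2.findContours(m,0,2)[0],key=cv2.contourArea);q=cv2.approxPolyDP(cn,8,True).reshape(-1,2);print(q,plane("top",q,0).round(4))
q2=cv2.boxPoints(cv2.minAreaRect(cn));print(q2,plane("top",q2,0).round(4))
for nm,roi,z in(("potlid",(300,118,340,155),.06),("spool",(290,272,318,298),.052)):
  for c,s in blobs(im,(0,0,140),(180,70,255),30,roi)[0]: print(nm,c,s,plane("top",[c],z).round(4))
print("slicker",plane("top",[(467,226)],.055),plane("top",[(457,228)],.01))
w=np.vstack([np.hstack([cv2.resize(im[120:300,260:490],None,fx=3,fy=3)])]);cv2.imwrite("pics/crop1.png",w[:,:,::-1])
cv2.imwrite("pics/crop2.png",cv2.resize(im[130:270,95:225],None,fx=4,fy=4)[:,:,::-1])
E
```

```text
(284, 185) [ 22 133 211]
(325, 242) [ 22 132 216]
(150, 150) [ 19  91 213]
(160, 200) [ 13   9 191]
(320, 130) [ 21  26 251]
(303, 285) [ 23  23 250]
(463, 227) [ 11 154  93]
(130, 200) [ 15  59 147]
[283.9 189.6] [276 182  16  16 193] [[0.599  0.0282 0.011 ]]
[385.5 234.9] [378 227  16  16 198] [[ 0.5092 -0.1836  0.011 ]]
[324.7 246.1] [317 239  16  15 191] [[ 0.484  -0.0582  0.011 ]]
scene [304.  188.6] [298 184  13  10 102] [[ 0.4884 -0.0614  0.011 ]]
scene [254.6 201.5] [249 197  12  10 101] [[ 0.5147 -0.1868  0.011 ]]
scene [346.9 217. ] [341 212  13  11 123] [[0.6036 0.0253 0.011 ]]
floor [160.7 200.3] [ 121  152   81   99 5083]
[[145 152]
 [121 234]
 [176 250]
 [201 164]] [[0.674  0.3236 0.    ]
 [0.5007 0.3656 0.    ]
 [0.47   0.2494 0.    ]
 [0.6507 0.2042 0.    ]]
[[120.108604 233.84476 ]
 [145.71619  147.58762 ]
 [201.89029  164.26431 ]
 [176.28271  250.52145 ]] [[0.501  0.3675 0.    ]
 [0.6834 0.3225 0.    ]
 [0.6502 0.2023 0.    ]
 [0.469  0.2487 0.    ]]
potlid [320.2 133.8] [307 121  28  27 582] [[ 0.7066 -0.0439  0.06  ]]
spool [302.4 284.4] [294 275  18  20 294] [[ 0.4096 -0.0147  0.052 ]]
slicker [[ 0.52914506 -0.33951817  0.055     ]] [[ 0.52595808 -0.33398492  0.01      ]]
```

View pics/crop1.png

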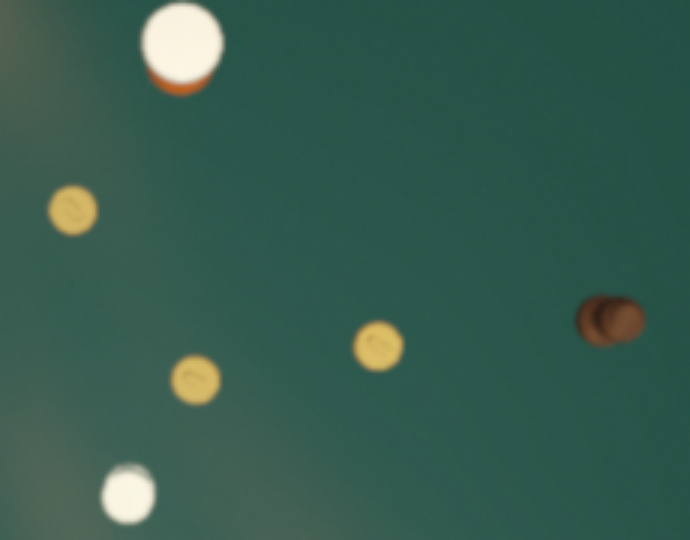

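View pics/crop2.png

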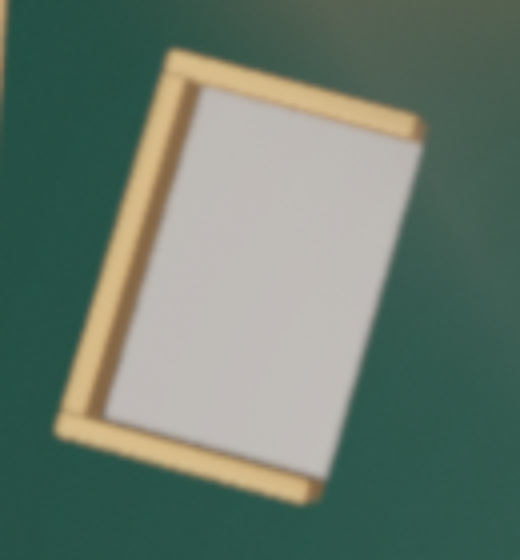

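Run:
```python
from h import *
from scipy.spatial.transform import Rotation as Ro
s=status.state();q=s["tool_rot"];R=Ro.from_quat([*q[1:],q[0]]).as_matrix();print(R.round(3),s["tool_pos"])
print("tool z heading from +y (toward -x +):",np.degrees(np.arctan2(-R[0,2],R[1,2])), "tool y:",np.degrees(np.arctan2(-R[0,1],R[1,1])))
u=np.array([.970,-.244]);v=np.array([.244,.970]);C=np.array([.5746,.285])
print("slicker base tray etc")
```

```text
[[-0.001  0.393 -0.92 ]
 [ 0.002 -0.92  -0.393]
 [-1.    -0.002 -0.   ]] [ 0.24541592 -0.57419104  0.23817894]
tool z heading from +y (toward -x +): 113.13378185511849 tool y: -156.86619224194305
slicker base tray etc
```

>>> carry_out:
  moves: [0,8,-37.4,-54,-1.05,0,8,-37.4,-54,-1.05,0,8,-37.4,-54,-1.05,0,8,-37.4,-54,-1.05,0,8,-37.4,-54,-1.05,0,8,-37.4,-54,-1.05,0,8,-37.4,-54,-1.05,0,8,-37.4,-54,-1.05,0,8,-37.4,-54,-1.05,0,8,-37.4,-54,-1.05,0,8,-37.4,-54,-1.05,0,8,-37.4,-54,-1.05]

```text
time: 1.1
tool_pos: [0.5102, -0.1524, 0.1783]
tool_rot: [-0.47, -0.528, -0.47, 0.528]
contact_force: [0.1, -0.3, -0.1]
gripper_width: 0.001
```

```bash
cat >> h.py <<'E'
from scipy.spatial.transform import Rotation as Ro
def go(x,y,z,head=-7.):
    s=status.state();q=s["tool_rot"];R=Ro.from_quat([*q[1:],q[0]]).as_matrix();p=s["tool_pos"]
    hd=np.degrees(np.arctan2(R[0,2],-R[1,2]))  # heading of -z
    tw=-np.radians((head-hd+180)%360-180)
    print("t",round(s["time"],2),"p",p.round(4),"head",round(hd,2),"F",s["contact_force"].round(1),"w",round(s["gripper_width"],3),"j6",s["joint_pos"][5].round(2),"tilt",R[:,0].round(3))
    print("  shift cm",((np.array([x,y,z])-p)@R*100).round(2),"twist",round(tw,3))
E
python3 -c "
from h import *
go(.5955,-.018,.06);go(.5955,-.018,.012)"
```

```text
t 1.1 p [ 0.5102 -0.1524  0.1783] head -6.7 F [ 0.1 -0.3 -0.1] w 0.001 j6 -0.31 tilt [-0.  0. -1.]
  shift cm [ 11.83   6.91 -14.35] twist 0.005
t 1.1 p [ 0.5102 -0.1524  0.1783] head -6.7 F [ 0.1 -0.3 -0.1] w 0.001 j6 -0.31 tilt [-0.  0. -1.]
  shift cm [ 16.63   6.91 -14.35] twist 0.005
```

>>> carry_out:
  moves: [0,5,6.9,-14.3,0,0,5,6.9,-14.3,0,0,5,6.9,-14.3,0,0,5,6.9,-14.3,0,0,5,6.9,-14.3,0,0,8,6.9,-14.3,0,0,11,6.9,-14.3,0,0,12,6.9,-14.3,0,0,12,6.9,-14.3,0,0,12,6.9,-14.3,0]

```text
time: 1.93
tool_pos: [0.5945, -0.0208, 0.0586]
tool_rot: [-0.469, -0.528, -0.47, 0.529]
contact_force: [0.1, 0.9, 0.1]
gripper_width: -0.002
```

```bash
python3 -c "
from h import *
for n in('top','scene'):
    im=imaging.grab_frame(n);cv2.imwrite('pics/%s1.png'%n,cv2.resize(im[100:300,200:520] if n=='top' else im[130:290,220:500],None,fx=2.4,fy=2.4)[:,:,::-1])
    if n=='top':
        for c,s in brass(im): print(c,s[4],plane('top',[c],.011).round(4))
go(.5955,-.018,.012)"
```

```text
[385.5 234.8] 197 [[ 0.5094 -0.1836  0.011 ]]
t 2.03 p [ 0.5963 -0.0211  0.061 ] head -6.73 F [-0.5  0.1  0.2] w -0.006 j6 -0.04 tilt [ 0.003 -0.001 -1.   ]
  shift cm [ 4.9  -0.13 -0.3 ] twist 0.005
```

View pics/top1.png

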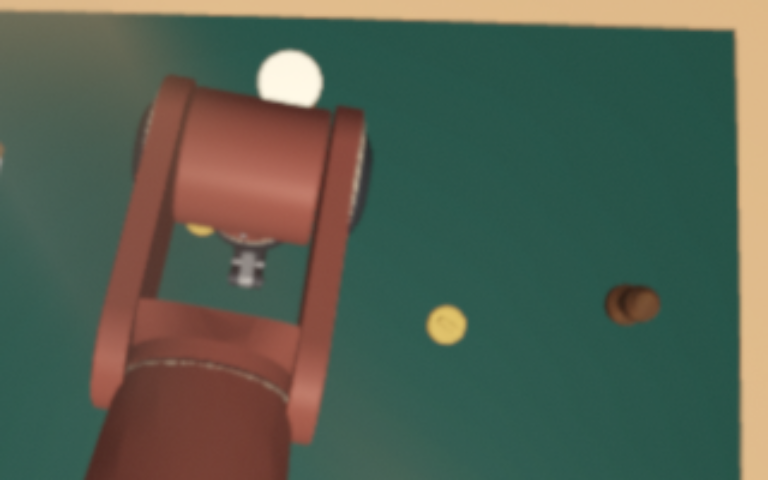

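View pics/scene1.png

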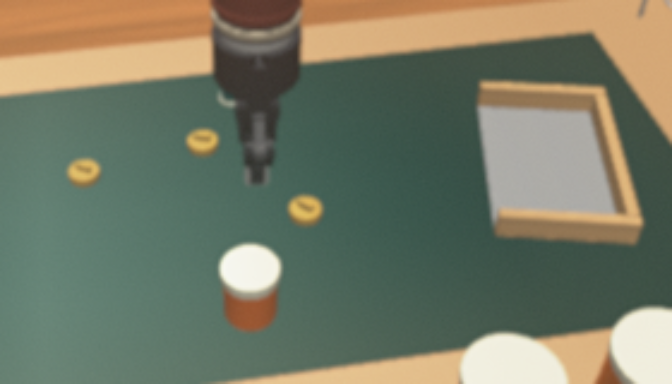

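The picture shows the shut fingers standing about 25 mm clear behind clasp c. The other clasps are unmoved. I'll lower now.

>>> carry_out:
  moves: [0,1.5,0,0,0,0,3,0,0,0,0,4,0,0,0,0,4.5,0,0,0,0,4.7,0,0,0,0,4.7,0,0,0,0,4.7,0,0,0]

```text
time: 2.62
tool_pos: [0.5957, -0.0207, 0.0128]
tool_rot: [0.47, 0.529, 0.47, -0.528]
contact_force: [-0.4, 0.1, -0.2]
gripper_width: 0.001
```

```bash
python3 -c "
from h import *
go(.628,.257,.012)"
```

```text
t 2.62 p [ 0.5957 -0.0207  0.0128] head -6.71 F [-0.4  0.1 -0.2] w 0.001 j6 -0.04 tilt [ 0.001 -0.    -1.   ]
  shift cm [  0.08  -0.03 -27.96] twist 0.005
```

>>> carry_out:
  moves: [0,0,0,-0.4,0,0,0,0,-0.8,0,0,0,0,-1.2,0,0,0,0,-1.6,0,0,0,0,-2.0,0,0,0,0,-2.4,0,0,0,0,-2.9,0,0,0,0,-3.5,0,0,0,0,-4.1,0,0,0,0,-4.7,0,0,0,0,-5.3,0,0,0,0,-5.9,0]

```text
time: 3.62
tool_pos: [0.6019, 0.0387, 0.0119]
tool_rot: [-0.47, -0.528, -0.47, 0.528]
contact_force: [-0.1, -0.9, 0.7]
gripper_width: 0.001
```

```bash
cat >> h.py <<'E'
def look(k,show=True):
    im=imaging.grab_frame('scene');cv2.imwrite(f'pics/sc{k}.png',cv2.resize(im[130:290,200:520],None,fx=2.4,fy=2.4)[:,:,::-1])
    for c,s in blobs(im,(18,110,90),(32,255,255),20,(230,160,418,230))[0]+blobs(im,(18,110,90),(32,255,255),20,(424,170,472,218))[0]: print("scene",c,s[4],plane("scene",[c],.011).round(4))
E
python3 -c "
from h import *
look(2);go(.628,.257,.012)"
```

```text
scene [303.9 188.7] 100 [[ 0.4888 -0.0617  0.011 ]]
scene [254.6 201.4] 100 [[ 0.5143 -0.1868  0.011 ]]
scene [363.5 216.6] 126 [[0.6088 0.0639 0.011 ]]
t 3.67 p [0.602  0.0396 0.0119] head -6.66 F [-0.2  1.  -0.1] w -0.001 j6 0.06 tilt [ 0.     0.001 -1.   ]
  shift cm [  0.     0.06 -21.89] twist 0.006
```

View pics/sc2.png

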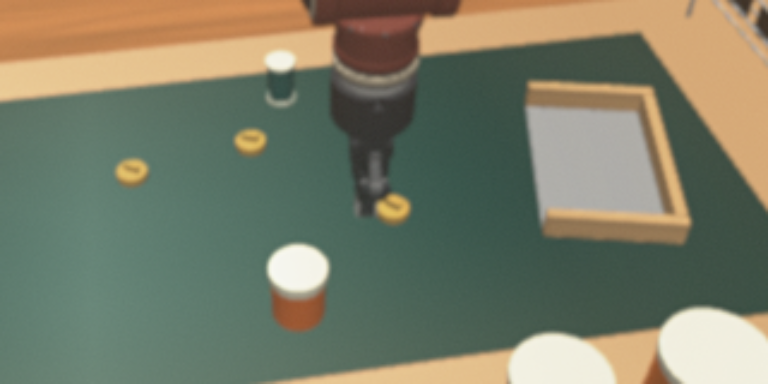

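Clasp c is sliding flat in front of the fingers, at crop (393,208), about 27 mm ahead of the TCP as expected.

>>> carry_out:
  moves: [0,0,0,-0.6,0,0,0,0,-1.2,0,0,0,0,-1.8,0,0,0,0,-2.4,0,0,0,0,-3.0,0,0,0,0,-3.6,0,0,0,0,-4.2,0,0,0,0,-4.8,0,0,0,0,-5.4,0,0,0,0,-6.0,0,0,0,0,-6.6,0,0,0,0,-7.2,0]

```text
time: 4.67
tool_pos: [0.6103, 0.1101, 0.0118]
tool_rot: [-0.47, -0.528, -0.47, 0.528]
contact_force: [0.2, 0.4, -0.1]
gripper_width: 0.0
```

```bash
python3 -c "
from h import *
look(3);go(.628,.257,.012)"
```

```text
scene [303.9 188.7] 100 [[ 0.4888 -0.0617  0.011 ]]
scene [254.6 201.4] 100 [[ 0.5143 -0.1868  0.011 ]]
scene [394.1 215.7] 121 [[0.6178 0.1352 0.011 ]]
t 4.72 p [0.6104 0.1111 0.0119] head -6.67 F [-0.8  1.1  0.3] w 0.002 j6 0.18 tilt [ 0.     0.001 -1.   ]
  shift cm [  0.     0.05 -14.69] twist 0.006
```

View pics/sc3.png

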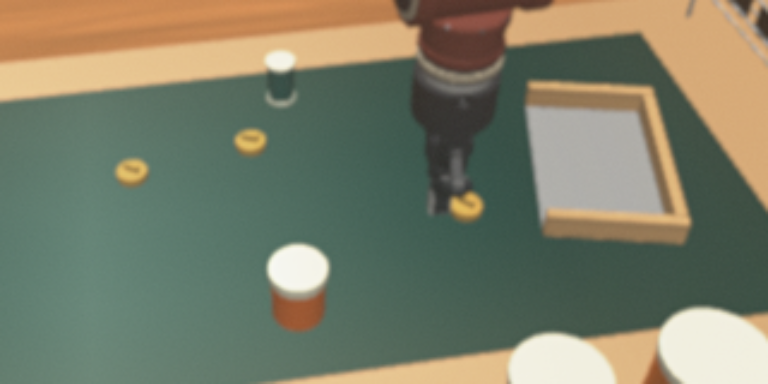

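```bash
python3 -c "
from h import *
print(plane('scene',[(200+545/2.4,130+209/2.4),(200+663/2.4,130+214/2.4),(200+526/2.4,130+82/2.4)],.028))
im=cv2.imread('pics/top0.png')
# top-view inner top edge of +x wall end
print(plane('top',[(95+422/4,130+138/4),(95+415/4,130+137/4),(95+305/4,130+488/4)],.028))
"
```

```text
[[0.64996252 0.20119594 0.028     ]
 [0.67457019 0.308035   0.028     ]
 [0.46349166 0.24669269 0.028     ]]
[[0.64522007 0.19821969 0.028     ]
 [0.64566503 0.20180784 0.028     ]
 [0.46681133 0.250444   0.028     ]]
```

>>> carry_out:
  moves: [0,0,0,-0.6,0,0,0,0,-1.2,0,0,0,0,-1.8,0,0,0,0,-2.4,0,0,0,0,-3.0,0,0,0,0,-3.6,0,0,0,0,-4.2,0,0,0,0,-4.8,0,0,0,0,-5.4,0,0,0,0,-6.0,0,0,0,0,-6.6,0,0,0,0,-7.2,0]

```text
time: 5.72
tool_pos: [0.6187, 0.1817, 0.0119]
tool_rot: [-0.47, -0.528, -0.47, 0.528]
contact_force: [0.6, 0.8, 0.3]
gripper_width: 0.003
```

```bash
python3 -c "
from h import *
look(4);go(.628,.257,.012)"
```

```text
scene [304.  188.7] 101 [[ 0.4888 -0.0614  0.011 ]]
scene [254.6 201.5] 101 [[ 0.5147 -0.1868  0.011 ]]
scene [426.7 213.9] 49 [[0.6249 0.2123 0.011 ]]
t 5.77 p [0.6188 0.1826 0.0119] head -6.67 F [-0.1  0.4  0.3] w 0.0 j6 0.29 tilt [ 0.     0.001 -1.   ]
  shift cm [-0.    0.05 -7.49] twist 0.006
```

View pics/sc4.png

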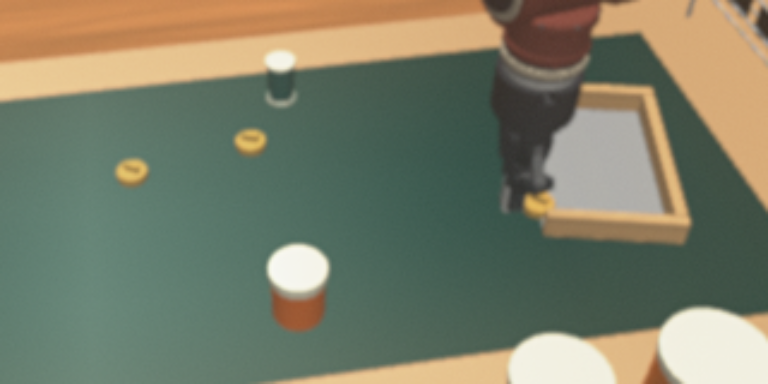

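Clasp c is entering the mouth at crop (540,203), clear of the wall end. I'll finish this push.

>>> carry_out:
  moves: [0,0,0,-0.6,0,0,0,0,-1.2,0,0,0,0,-1.8,0,0,0,0,-2.4,0,0,0,0,-3.0,0,0,0,0,-3.6,0,0,0,0,-4.2,0,0,0,0,-4.8,0,0,0,0,-5.4,0,0,0,0,-6.0,0,0,0,0,-6.5,0,0,0,0,-6.9,0]

```text
time: 6.77
tool_pos: [0.6268, 0.2503, 0.0119]
tool_rot: [0.47, 0.528, 0.47, -0.528]
contact_force: [0.9, -0.9, 0.9]
gripper_width: -0.001
```

>>> carry_out:
  moves: [0,0,0,-0.3,0,0,0,0,-0.5,0,0,0,0,-0.6,0,0,0,0,-0.2,0,0,0,0,0.6,0,0,0,0,2,0,0,-2,0,3,0,0,-5,0,4,0,0,-9,0,5,0,0,-9,0,9,0,0,-9,0,13,0,0,-9,0,17,0]

```text
time: 7.77
tool_pos: [0.6068, 0.0783, 0.1034]
tool_rot: [0.471, 0.529, 0.469, -0.528]
contact_force: [0.1, -1.4, -0.8]
gripper_width: -0.0
```

```bash
python3 -c "
from h import *
look(5);go(.481,-.105,.10)"
```

```text
scene [304.  188.6] 100 [[ 0.4884 -0.0614  0.011 ]]
scene [254.6 201.5] 101 [[ 0.5147 -0.1868  0.011 ]]
scene [455.2 213.1] 98 [[0.6335 0.2791 0.011 ]]
t 7.82 p [0.6058 0.0715 0.1023] head -6.97 F [ 2.6 -3.8 -0.8] w -0.0 j6 0.12 tilt [-0.    -0.005 -1.   ]
  shift cm [  0.33 -10.24  19.03] twist 0.001
```

View pics/sc5.png

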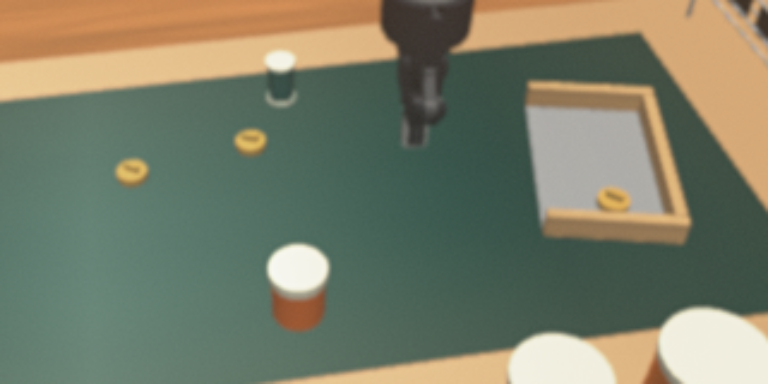

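Clasp c lies flat inside the tray at crop (613,199). Next is clasp b.

>>> carry_out:
  moves: [0,0,-3,3,0,0,0,-6,7,0,0,0,-8,11,0,0,0,-10.2,15,0,0,0,-10.2,18,0,0,1,-10.2,19,0,0,3,-10.2,19,0,0,4,-10.2,19,0,0,4,-10.2,19,0,0,4,-10.2,19,0]

```text
time: 8.65
tool_pos: [0.4824, -0.0958, 0.0611]
tool_rot: [-0.469, -0.528, -0.471, 0.529]
contact_force: [0.2, 1.0, -0.3]
gripper_width: -0.002
```

```bash
python3 -c "
from h import *
look(6);go(.481,-.105,.012,-6.7)"
```

```text
scene [304.  188.6] 100 [[ 0.4884 -0.0614  0.011 ]]
scene [254.6 201.5] 101 [[ 0.5147 -0.1868  0.011 ]]
scene [455.2 213.1] 98 [[0.6335 0.2791 0.011 ]]
t 8.7 p [ 0.4833 -0.0959  0.062 ] head -6.67 F [ 0.8 -0.4 -0.1] w 0.002 j6 -0.23 tilt [-0.  0. -1.]
  shift cm [ 5.   -0.12  0.93] twist 0.001
```

View pics/sc6.png

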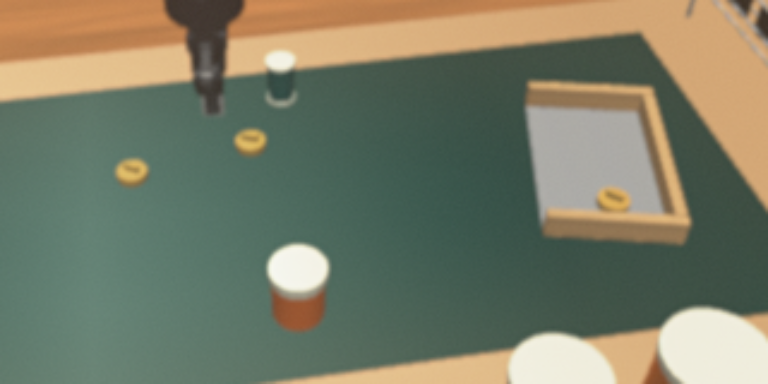

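>>> carry_out:
  moves: [0,0,-0.1,0.9,0,0,1.5,-0.1,0.9,0,0,3,-0.1,0.9,0,0,4.2,-0.1,0.9,0,0,4.8,-0.1,0.9,0,0,4.9,-0.1,0.9,0,0,4.9,-0.1,0.9,0,0,4.9,-0.1,0.9,0]

```text
time: 9.37
tool_pos: [0.482, -0.1051, 0.0136]
tool_rot: [0.47, 0.528, 0.47, -0.528]
contact_force: [1.0, 0.2, 0.4]
gripper_width: -0.001
```

>>> carry_out:
  moves: [0,0,0,-0.4,0,0,0,0,-0.8,0,0,0,0,-1.2,0,0,0,0,-1.6,0,0,0,0,-2.0,0,0,0,0,-2.4,0,0,0,0,-2.9,0,0,0,0,-3.5,0,0,0,0,-4.1,0,0,0,0,-4.7,0,0,0,0,-5.3,0,0,0,0,-5.9,0]

```text
time: 10.37
tool_pos: [0.4883, -0.0456, 0.0128]
tool_rot: [-0.47, -0.528, -0.47, 0.528]
contact_force: [-0.8, -0.1, 0.3]
gripper_width: -0.002
```

```bash
python3 -c "
from h import *
look(7);go(.5275,.279,.012,-6.7)"
```

```text
scene [320.5 188.1] 102 [[ 0.4936 -0.02    0.011 ]]
scene [254.6 201.5] 101 [[ 0.5147 -0.1868  0.011 ]]
scene [455.2 213.1] 98 [[0.6335 0.2791 0.011 ]]
t 10.42 p [ 0.4882 -0.0448  0.0128] head -6.67 F [-0.2  0.6  0.2] w 0.0 j6 -0.13 tilt [-0.     0.001 -1.   ]
  shift cm [  0.1    0.14 -32.62] twist 0.001
```

View pics/sc7.png

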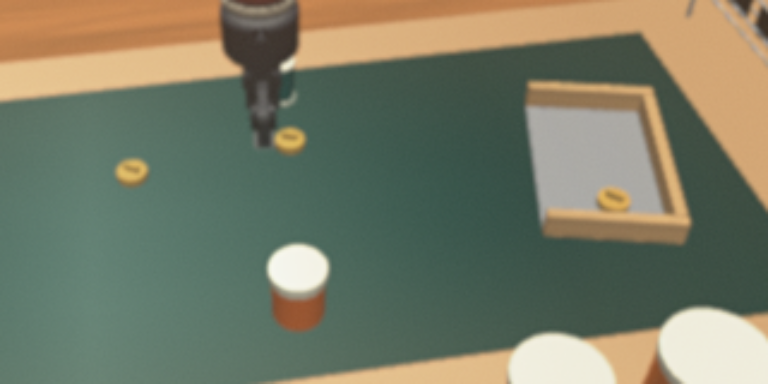

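Clasp b is being pushed cleanly at crop (290,139), and the spool is undisturbed. Continuing.

>>> carry_out:
  moves: [0,0,0,-0.6,0,0,0,0,-1.2,0,0,0,0,-1.8,0,0,0,0,-2.4,0,0,0,0,-3.0,0,0,0,0,-3.6,0,0,0,0,-4.2,0,0,0,0,-4.8,0,0,0,0,-5.4,0,0,0,0,-6.0,0,0,0,0,-6.6,0,0,0,0,-7.2,0]

```text
time: 11.42
tool_pos: [0.4967, 0.0258, 0.0128]
tool_rot: [0.47, 0.528, 0.47, -0.528]
contact_force: [-0.2, 0.0, -0.0]
gripper_width: 0.002
```

>>> carry_out:
  moves: [0,0,0,-0.6,0,0,0,0,-1.2,0,0,0,0,-1.8,0,0,0,0,-2.4,0,0,0,0,-3.0,0,0,0,0,-3.6,0,0,0,0,-4.2,0,0,0,0,-4.8,0,0,0,0,-5.4,0,0,0,0,-6.0,0,0,0,0,-6.6,0,0,0,0,-7.2,0]

```text
time: 12.42
tool_pos: [0.5051, 0.0973, 0.0129]
tool_rot: [-0.47, -0.528, -0.47, 0.528]
contact_force: [-0.1, -0.3, -1.0]
gripper_width: -0.003
```

```bash
python3 -c "
from h import *
look(8);go(.5275,.279,.012,-6.7)"
```

```text
scene [377.1 186.1] 107 [[0.5103 0.1226 0.011 ]]
scene [254.6 201.5] 101 [[ 0.5147 -0.1868  0.011 ]]
scene [455.2 213.1] 98 [[0.6335 0.2791 0.011 ]]
t 12.47 p [0.5052 0.0981 0.0129] head -6.68 F [ 0.2 -0.1 -0.2] w 0.0 j6 0.16 tilt [ 0.     0.001 -1.   ]
  shift cm [  0.1    0.11 -18.23] twist 0.0
```

View pics/sc8.png

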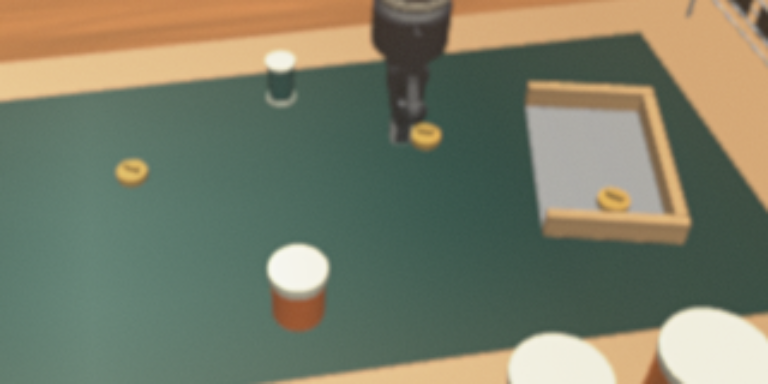

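Clasp b is tracking straight, at crop (425,135). I'll finish the remaining 18.2 cm.

>>> carry_out:
  moves: [0,0,0,-0.6,0,0,0,0,-1.2,0,0,0,0,-1.8,0,0,0,0,-2.4,0,0,0,0,-3.0,0,0,0,0,-3.6,0,0,0,0,-4.2,0,0,0,0,-4.8,0,0,0,0,-5.4,0,0,0,0,-6.0,0,0,0,0,-6.6,0,0,0,0,-7.2,0]

```text
time: 13.47
tool_pos: [0.5135, 0.1688, 0.0129]
tool_rot: [0.47, 0.528, 0.47, -0.528]
contact_force: [-0.3, -1.1, -0.0]
gripper_width: -0.001
```

>>> carry_out:
  moves: [0,0,0,-0.6,0,0,0,0,-1.2,0,0,0,0,-1.8,0,0,0,0,-2.4,0,0,0,0,-3.0,0,0,0,0,-3.6,0,0,0,0,-4.2,0,0,0,0,-4.8,0,0,0,0,-5.4,0,0,0,0,-6.0,0,0,0,0,-6.6,0,0,0,0,-7.2,0]

```text
time: 14.47
tool_pos: [0.5219, 0.2404, 0.0128]
tool_rot: [-0.47, -0.528, -0.47, 0.528]
contact_force: [0.6, -0.2, 0.1]
gripper_width: -0.0
```

```bash
python3 -c "
from h import *
look(9);go(.5275,.279,.012,-6.7)"
```

```text
scene [254.6 201.5] 101 [[ 0.5147 -0.1868  0.011 ]]
scene [432.8 183.7] 86 [[0.5252 0.2642 0.011 ]]
scene [455.1 213.1] 99 [[0.6334 0.2788 0.011 ]]
t 14.52 p [0.5221 0.2412 0.013 ] head -6.68 F [-0.9 -0.2  0.4] w -0.001 j6 0.42 tilt [ 0.     0.001 -1.   ]
  shift cm [ 0.1   0.1  -3.82] twist 0.0
```

View pics/sc9.png

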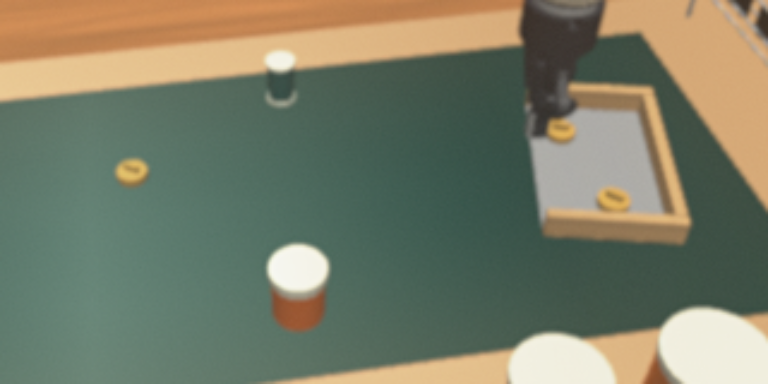

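>>> carry_out:
  moves: [0,0,0,-0.6,0,0,0,0,-1.2,0,0,0,0,-1.8,0,0,0,0,-2.4,0,0,0,0,-3.0,0,0,0,0,-3.5,0,0,0,0,-3.9,0,0,0,0,-4.1,0,0,0,0,-4.2,0,0,0,0,-3.8,0,0,0,0,-3,0,0,0,0,-2,0]

```text
time: 15.52
tool_pos: [0.524, 0.259, 0.0128]
tool_rot: [-0.47, -0.528, -0.47, 0.528]
contact_force: [0.4, 0.5, -0.1]
gripper_width: 0.004
```

>>> carry_out:
  moves: [0,-2,0,1,0,0,-5,0,2,0,0,-9,0,4,0,0,-9,0,8,0,0,-9,0,12,0,0,-9,0,16,0,0,-9,0,20,0,0,-9,0,24,0,0,-9,0,28,0,0,-9,0,32,0,0,-9,0,36,0,0,-9,0,40,0]

```text
time: 16.52
tool_pos: [0.476, -0.1402, 0.1029]
tool_rot: [0.47, 0.529, 0.469, -0.529]
contact_force: [0.4, 0.6, 0.8]
gripper_width: 0.001
```

```bash
python3 -c "
from h import *
look(10);go(.5065,-.230,.06,-6.7)"
```

```text
scene [254.6 201.5] 101 [[ 0.5147 -0.1868  0.011 ]]
scene [449.1 183.5] 79 [[0.5314 0.3051 0.011 ]]
scene [455.1 213.1] 99 [[0.6334 0.2788 0.011 ]]
t 16.57 p [ 0.4756 -0.1464  0.1034] head -7.05 F [-0.7 -4.2 -0.2] w 0.002 j6 -0.32 tilt [ 0.    -0.006 -1.   ]
  shift cm [4.39 4.08 7.89] twist -0.006
```

View pics/sc10.png

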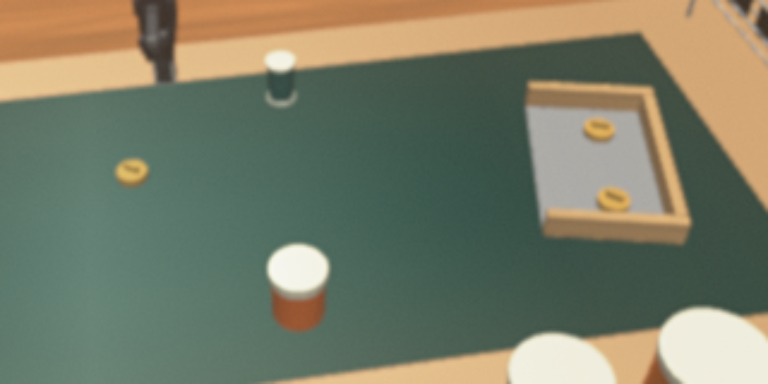

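Both b and c lie flat inside the tray, at crop (599,129) and (613,199). For clasp a I'll head slightly more to the right, at -8.3°, so it lands between them.

>>> carry_out:
  moves: [0,0,2,4,0.03,0,0,4,7.9,0.03,0,0,4.1,7.9,0.03,0,0,4.1,7.9,0.03,0,2,4.1,7.9,0.03,0,4.4,4.1,7.9,0.03,0,4.4,4.1,7.9,0.03,0,4.4,4.1,7.9,0.03]

```text
time: 17.23
tool_pos: [0.507, -0.2191, 0.0572]
tool_rot: [-0.461, -0.535, -0.464, 0.536]
contact_force: [0.3, 0.3, 0.8]
gripper_width: 0.002
```

```bash
python3 -c "
from h import *
look(11);go(.5055,-.2295,.0125,-8.3)"
```

```text
scene [254.6 201.4] 100 [[ 0.5143 -0.1868  0.011 ]]
scene [449.1 183.5] 79 [[0.5314 0.3051 0.011 ]]
scene [455.1 213.1] 98 [[0.6334 0.2788 0.011 ]]
t 17.28 p [ 0.5083 -0.2198  0.0588] head -8.38 F [ 0.2  0.4 -0.5] w -0.002 j6 -0.4 tilt [-0.001  0.001 -1.   ]
  shift cm [ 4.63 -0.13  1.  ] twist -0.001
```

View pics/sc11.png

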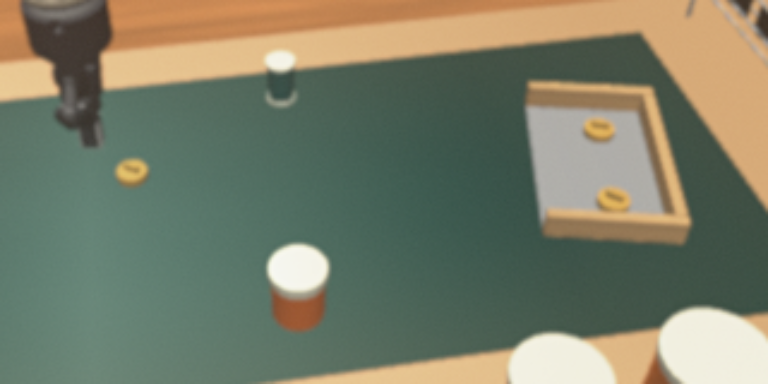

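>>> carry_out:
  moves: [0,0,-0.1,1,0,0,1.5,-0.1,1,0,0,3,-0.1,1,0,0,4.2,-0.1,1,0,0,4.5,-0.1,1,0,0,4.6,-0.1,1,0,0,4.6,-0.1,1,0,0,4.6,-0.1,1,0]

```text
time: 17.95
tool_pos: [0.5072, -0.2311, 0.0139]
tool_rot: [0.463, 0.536, 0.461, -0.535]
contact_force: [0.7, -0.2, 0.8]
gripper_width: 0.003
```

>>> carry_out:
  moves: [0,0,0,-0.4,0,0,0,0,-0.8,0,0,0,0,-1.2,0,0,0,0,-1.6,0,0,0,0,-2.0,0,0,0,0,-2.4,0,0,0,0,-2.9,0,0,0,0,-3.5,0,0,0,0,-4.1,0,0,0,0,-4.7,0,0,0,0,-5.3,0,0,0,0,-5.9,0]

```text
time: 18.95
tool_pos: [0.5152, -0.1716, 0.0128]
tool_rot: [-0.462, -0.535, -0.462, 0.535]
contact_force: [0.4, -0.7, -0.6]
gripper_width: 0.001
```

```bash
python3 -c "
from h import *
look(12);go(.577,.258,.012,-8.3)"
```

```text
scene [271.5 201.4] 100 [[ 0.5213 -0.1458  0.011 ]]
scene [449.1 183.5] 79 [[0.5314 0.3051 0.011 ]]
scene [455.1 213.1] 99 [[0.6334 0.2788 0.011 ]]
t 19.0 p [ 0.5152 -0.1707  0.0127] head -8.39 F [ 0.4 -0.1 -0.1] w 0.005 j6 -0.31 tilt [-0.     0.001 -1.   ]
  shift cm [  0.11  -0.14 -43.31] twist -0.002
```

View pics/sc12.png

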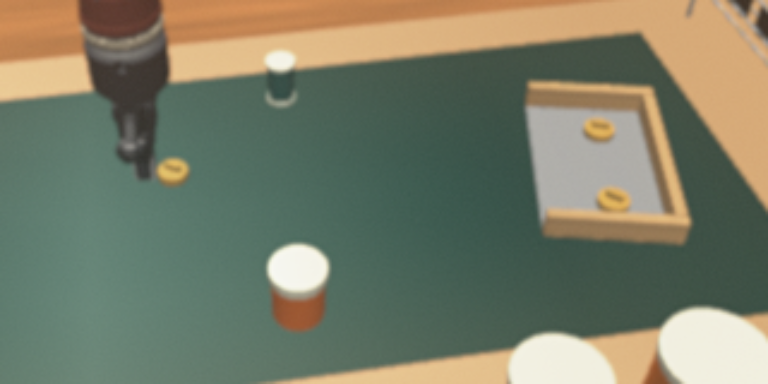

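Clasp a is sliding at crop (173,170), about 25 mm ahead of the TCP. Continuing, with 43.3 cm to go.

>>> carry_out:
  moves: [0,0,0,-0.6,0,0,0,0,-1.2,0,0,0,0,-1.8,0,0,0,0,-2.4,0,0,0,0,-3.0,0,0,0,0,-3.6,0,0,0,0,-4.2,0,0,0,0,-4.8,0,0,0,0,-5.4,0,0,0,0,-6.0,0,0,0,0,-6.6,0,0,0,0,-7.2,0]

```text
time: 20.0
tool_pos: [0.5258, -0.1005, 0.0129]
tool_rot: [-0.462, -0.535, -0.462, 0.535]
contact_force: [0.3, -0.3, -0.3]
gripper_width: 0.003
```

>>> carry_out:
  moves: [0,0,0,-0.6,0,0,0,0,-1.2,0,0,0,0,-1.8,0,0,0,0,-2.4,0,0,0,0,-3.0,0,0,0,0,-3.6,0,0,0,0,-4.2,0,0,0,0,-4.8,0,0,0,0,-5.4,0,0,0,0,-6.0,0,0,0,0,-6.6,0,0,0,0,-7.2,0]

```text
time: 21.0
tool_pos: [0.5364, -0.0292, 0.0129]
tool_rot: [-0.462, -0.535, -0.462, 0.535]
contact_force: [-0.3, -0.6, 0.9]
gripper_width: -0.002
```

```bash
python3 -c "
from h import *
look(13);go(.577,.258,.012,-8.3)"
```

```text
scene [330.1 200.2] 113 [[ 0.5411 -0.0037  0.011 ]]
scene [449.1 183.5] 79 [[0.5314 0.3051 0.011 ]]
scene [455.1 213.1] 99 [[0.6334 0.2788 0.011 ]]
t 21.05 p [ 0.5364 -0.0284  0.0128] head -8.39 F [ 0.4  0.8 -0.5] w 0.001 j6 -0.05 tilt [ 0.     0.001 -1.   ]
  shift cm [  0.1   -0.16 -28.93] twist -0.002
```

View pics/sc13.png

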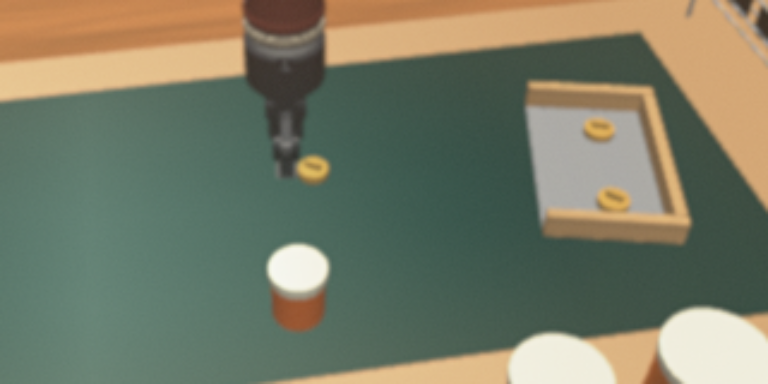

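Clasp a is tracking straight at crop (313,169), aimed between b and c.

>>> carry_out:
  moves: [0,0,0,-0.6,0,0,0,0,-1.2,0,0,0,0,-1.8,0,0,0,0,-2.4,0,0,0,0,-3.0,0,0,0,0,-3.6,0,0,0,0,-4.2,0,0,0,0,-4.8,0,0,0,0,-5.4,0,0,0,0,-6.0,0,0,0,0,-6.6,0,0,0,0,-7.2,0]

```text
time: 22.05
tool_pos: [0.5469, 0.042, 0.0129]
tool_rot: [0.462, 0.535, 0.462, -0.535]
contact_force: [0.0, -0.1, 0.0]
gripper_width: -0.005
```

>>> carry_out:
  moves: [0,0,0,-0.6,0,0,0,0,-1.2,0,0,0,0,-1.8,0,0,0,0,-2.4,0,0,0,0,-3.0,0,0,0,0,-3.6,0,0,0,0,-4.2,0,0,0,0,-4.8,0,0,0,0,-5.4,0,0,0,0,-6.0,0,0,0,0,-6.6,0,0,0,0,-7.2,0]

```text
time: 23.05
tool_pos: [0.5574, 0.1132, 0.0128]
tool_rot: [-0.462, -0.535, -0.462, 0.535]
contact_force: [-0.4, 0.3, 0.2]
gripper_width: -0.004
```

>>> carry_out:
  moves: [0,0,0,-0.6,0,0,0,0,-1.2,0,0,0,0,-1.8,0,0,0,0,-2.4,0,0,0,0,-3.0,0,0,0,0,-3.6,0,0,0,0,-4.2,0,0,0,0,-4.8,0,0,0,0,-5.4,0,0,0,0,-6.0,0,0,0,0,-6.6,0,0,0,0,-7.2,0]

```text
time: 24.05
tool_pos: [0.568, 0.1844, 0.0128]
tool_rot: [-0.462, -0.535, -0.462, 0.535]
contact_force: [0.3, -0.5, -0.5]
gripper_width: 0.0
```

```bash
python3 -c "
from h import *
look(14);go(.577,.258,.012,-8.3)"
```

```text
scene [415.2 199.1] 46 [[0.5721 0.202  0.011 ]]
scene [449.1 183.5] 79 [[0.5314 0.3051 0.011 ]]
scene [455.1 213.1] 99 [[0.6334 0.2788 0.011 ]]
t 24.1 p [0.5682 0.1853 0.013 ] head -8.39 F [-0.   0.8  0.6] w -0.002 j6 0.34 tilt [ 0.     0.001 -1.   ]
  shift cm [ 0.1  -0.19 -7.32] twist -0.002
```

View pics/sc14.png

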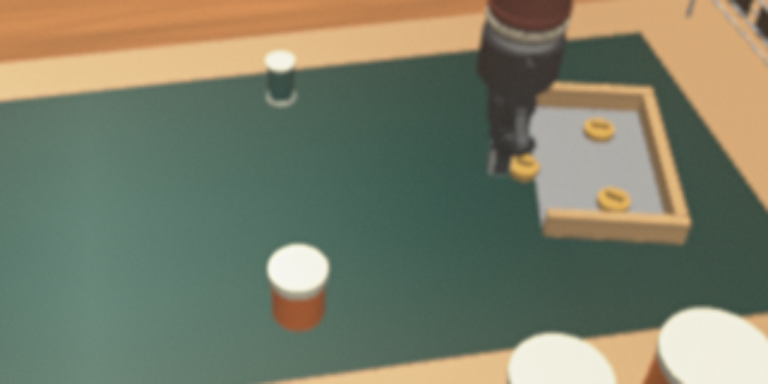

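Clasp a is at the mouth, at crop (525,166). I'll push the last 7.3 cm, then back off.

>>> carry_out:
  moves: [0,0,0,-0.6,0,0,0,0,-1.2,0,0,0,0,-1.8,0,0,0,0,-2.4,0,0,0,0,-3.0,0,0,0,0,-3.6,0,0,0,0,-4.2,0,0,0,0,-4.8,0,0,0,0,-5.4,0,0,0,0,-6.0,0,0,0,0,-6.5,0,0,0,0,-6.9,0]

```text
time: 25.1
tool_pos: [0.5781, 0.2527, 0.0128]
tool_rot: [-0.462, -0.535, -0.462, 0.535]
contact_force: [0.7, 0.5, -0.2]
gripper_width: -0.001
```

>>> carry_out:
  moves: [0,0,0,-0.3,0,0,0,0,-0.4,0,0,0,0,-0.4,0,0,0,0,0,0,0,0,0,1,0,0,0,0,2,0,0,-2,0,3,0,0,-5,0,4,0,0,-9,0,6,0,0,-12,0,9,0,0,-12,0,13,0,0,-12,0,17,0]

```text
time: 26.1
tool_pos: [0.5546, 0.082, 0.1368]
tool_rot: [0.464, 0.537, 0.46, -0.533]
contact_force: [1.1, 0.1, -0.7]
gripper_width: -0.001
```

>>> carry_out:
  moves: [0,0,0,4,0,0,0,0,8,0,0,0,0,12,0,0,0,0,16,0,0,-5,0,20,0,0,-5,0,24,0,0,-5,0,28,0,0,-5,0,30,0,0,-5,0,30,0,0,-5,0,30,0]

```text
time: 26.93
tool_pos: [0.508, -0.2148, 0.1828]
tool_rot: [0.461, 0.536, 0.461, -0.536]
contact_force: [-0.1, -0.1, 0.8]
gripper_width: -0.0
```

```bash
python3 -c "
from h import *
look(15);go(.577,.258,.012,-8.3)
im=imaging.grab_frame('top');cv2.imwrite('pics/top15.png',im[:,:,::-1])
C=np.array([.5746,.285]);u=np.array([.970,-.244]);v=np.array([.244,.970])
for c,s in blobs(im,(18,110,90),(32,255,255),100,(100,105,507,300))[0]:
    p=plane('top',[c],.011)[0];print(c,s,p.round(4),'own',((p[:2]-C)@u).round(3),((p[:2]-C)@v).round(3))
"
```

```text
scene [449.1 183.5] 79 [[0.5314 0.3051 0.011 ]]
scene [447.3 198.4] 86 [[0.5828 0.2798 0.011 ]]
scene [455.1 213.1] 99 [[0.6334 0.2788 0.011 ]]
t 26.98 p [ 0.5082 -0.2135  0.1825] head -8.55 F [ 0.   0.4 -0.5] w -0.002 j6 -0.38 tilt [-0.     0.001 -1.   ]
  shift cm [ 17.08  -0.2  -47.63] twist -0.004
[161.6 173. ] [155 167  14  13 153] [0.6286 0.2826 0.011 ] own 0.053 0.011
[160.1 197.3] [153 191  15  14 154] [0.578  0.2834 0.011 ] own 0.004 -0.001
[147.  221.9] [140 216  15  13 153] [0.5267 0.3082 0.011 ] own -0.052 0.011
```

View pics/sc15.png

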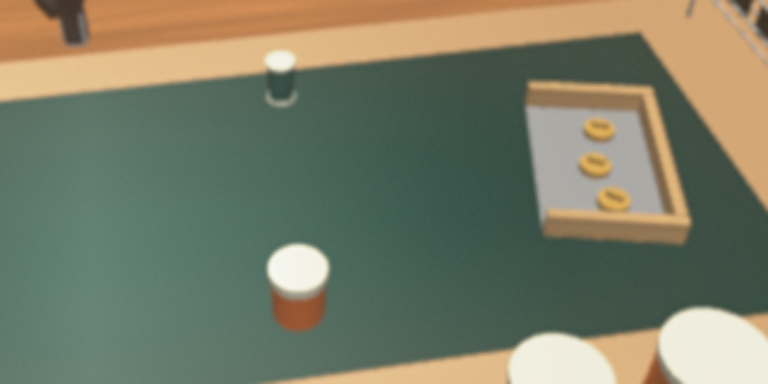

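View pics/top15.png

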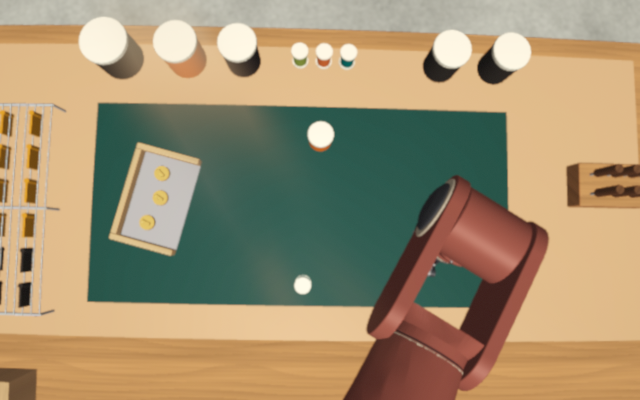

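In the top view all three clasps lie flat in the tray at (162,173), (160,197) and (147,222). The pot at (320,135) and the spool at (303,285) haven't moved. The arm hides the slicker there, so I'll check it in the scene view.

```bash
python3 -c "
from h import *
im=imaging.grab_frame('scene');cv2.imwrite('pics/sc16.png',im[:,:,::-1])
a=cv2.imread('pics/scene0.png')[:,:,::-1].astype(int);d=abs(a-im.astype(int)).max(2)
for n,(x0,y0,x1,y1) in dict(slicker=(172,192,202,226),spool=(307,148,327,175),pot=(308,230,340,270)).items(): print(n,d[y0:y1,x0:x1].max(),d[y0:y1,x0:x1].mean().round(2))
workorder.job_done()
"
```

```text
slicker 6 2.44
spool 6 2.79
pot 7 2.64
the job is handed in; nothing more can be done
```

View pics/sc16.png

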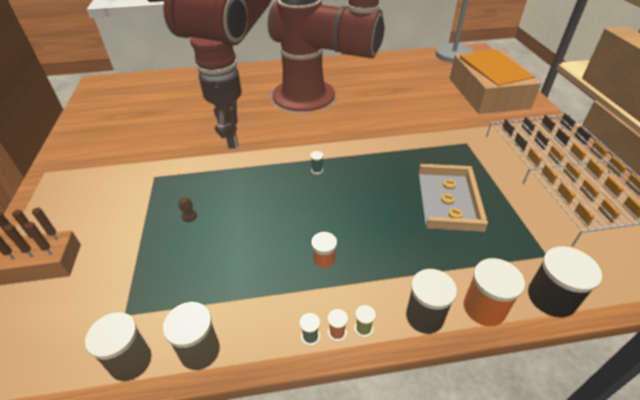

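All three brass clasps are in the catch tray, and I've handed the job in at about 27 s. I pushed c, then b, then a along the bench with the closed fingers, at about 70 mm/s. The arm was then moved clear, about 0.18 m above the bench.

- **Clasps:** the last top view puts them at these positions in the tray's own frame. Each has at least 20 mm from its rim to any wall or the open side, and all look flat in both cameras.

| Clasp | Own x (mm) | Own y (mm) |
|---|---|---|
| c | +53 | +11 |
| a | +4 | -1 |
| b | -52 | +11 |

- **Bystanders:** the spool, pot and slicker still stand where they were. Their image regions in the scene camera changed only by noise between the first and last pictures.
- **Forces:** readings stayed at about 1 N while pushing, and reached about 4 N in free air during fast moves.
- **Disagreement:** the two cameras differ by about 5 mm in x and 3–4 mm in y, well within the clearances above.

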